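Shut and latch the bottle leak tester

ROBOT

A 6-joint arm with a two-finger parallel gripper is mounted at the origin on the work surface. World frame = base frame: x ahead of the robot, y to its left, z up, the work surface at z = 0. Lengths are in m, angles in rad, forces in N, time in s.
With the tool pointing down it reaches from about 0.35 to 0.775 m from the base axis. Payload 7.3 kg.
Tool frame: the origin (TCP) lies at the very end of the fingers, on their centre line; the grasp point (between the pads) lies 19 mm behind it (robot.tcp_to_grasp is the distance from the TCP to the grasp point, in m); z points along the fingers, y is the direction in which the jaws open and shut (so a half turn about z gives the same grasp; the last joint's range is limited). The gripper opens to 92 mm and grips with 3 to 60 N. Pads are 19 mm wide; open, the fingers measure 130 mm over their backs; the gripper's body (75 mm by 190 mm) begins 47 mm behind the grasp point.
Start: joints at [-1.451, 0.342, 1.524, -0, 1.275, -0.146], TCP at [0.138, -0.507, 0.227] pointing down, gripper open.
Joint ranges: [-2.53, 2.53], [-0.77, 2.02], [0.04, 2.7], [-1, 4.14], [0.28, 2.66], [-3.11, 3.11]. Speed limits (rad/s): [2.57, 2.57, 3.14, 3.14, 3.14, 3.14].

INTERFACE

Orientations are given as [roll, pitch, yaw] about the fixed x, y, z axes, in that order (R = Rz(yaw) Ry(pitch) Rx(roll)).
In Python, from cell import robot, eyes, finder gives the robot as it stands. The module is installed in compiled form; this text tells all that it offers.
- The arm moves only by the tool move_arm, never from a script. Its argument "motion" is a list of rows, each a list of 7 numbers: the closure in counts, from 0 (fully open) to 255 (shut), then the shift along the tool's x, y, z normalised to -1 to 1, where 1 is 0.02 m, then the turn, a rotation vector about the tool's x, y, z normalised to -1 to 1, where 1 is 6 degrees. In form: [[claw, x, y, z, ax, ay, az], ...]. A call has 1 to 12 rows; each row shifts and turns the commanded pose from where the row before left it, along the tool's axes as they then stand; what a row does not reach is not made up. A row lasts 1/8 s, in which the tool goes at most 62.5 mm and 10.7 degrees, less where a joint would pass 70% of its speed; a pose out of reach is approached as far as the arm can. A call with a number of a shift or a turn outside -1 to 1 is refused whole. A call with a gripper value outside its range is refused whole. The fingers move at their own pace and stop on an object; "newtons" is the grip in N (left out, the last holds). Time passes only in rows, so rows that do not move let the fingers close. It gives the time, the measured TCP pose, the force and the opening at its end, in the units of the state.
- robot.observe(): the state, without advancing time (a new reading comes with each control period).
- eyes.read_camera(name): name is "scene" or "side" or "wrist"; returns (picture, depth): 400x640x3 uint8, red, green, blue; 400x640 float32, m along the optical axis (not along the pixel's ray), 0 where there is no reading.
- eyes.calibration(name): a dict with "K" (3x3 intrinsics, pixels), "position" and "orientation" of the camera in the world. Camera axes: x right, y up, looking along -z (the intrinsics and any distortion apply to the point x, -y, -z); pixel columns grow to the right and rows downward; lengths in m; the calibration is good to about 2 mm. A picture is of the moment at which its call begins: read the wrist's pose just before it. calibration takes no time and is no camera call; for the wrist camera it gives the pose at the moment of the call.
- robot.hand_in(): hands the job in, once; it reports no verdict.
Trained networks look in the newest picture that a camera, given by its name, has taken for a name from the list of things; names that differ only in an ending like _2 or _b are one class to them, and where a whole thing is asked for, a point or a joint stands for the part that bears it (a point fixed in the world has none). Each returns a list of dicts, best first, with "p" (0 to 1); they miss things now and then, are a little off and sometimes report something else, mostly with a low value. They report only what shows in the picture. A call takes as long as a camera call.
- finder.recognise(camera, label): "centre" ([x, y, z] in m, in the coordinates of the camera as it stood for that picture, good to about 4 mm: the middle of the surface that is visible of it).
- finder.place_of(camera, label): "centre" ([x, y, z] in m, in the coordinates of the camera as it stood for that picture, good to about 4 mm: a listed point, or the origin of a listed thing).
The state is a dict: "time": time; "qpos": joint angles; "qvel": joint speeds; "joint_efforts": joint torques, N m; "tool_pos": TCP position; "tool_rot": TCP orientation; "contact_force": force on the tool from outside, world axes, zero at the start; "torque": the same for the moment, N m; "opening": finger opening in m.
Only numpy, scipy, OpenCV 4.12 (cv2) and the standard library are available. Lean on these libraries where they do the work, as an engineer would, in place of code of your own. Each camera call takes 0.05 s, during which the arm holds its last target. There are 200 camera calls.

TASK

The sample bottle is already lying in the leak-test chamber. Swing the clear lid fully shut, then turn the yellow latch knob clockwise until it clicks past its detent and its steel dog sits across the lid. Leave the sample lying in its cradle and do not knock over the bottles standing on the table.

Things in the scene. Friction and masses are not known exactly. Their poses are not given: they have to be found in the camera images.
- chamber: white leak-test chamber fixed to the table, box 220 (its x) x 180 (its y) x 90 mm high, 8 mm walls; origin at the centre of its underside; yaw varies. On its +y side a blue bracket 70 x 86 mm, 100 mm high, centred at x -50, y 134 mm, carries the latch knob; the brass housing of its ball plunger stands at x -50, y 169 mm, 116 mm high
- cradle (a point): middle of the chamber's inner floor, 8 mm above the table, between two low rails where the sample lies
- lid (a joint): angle of the clear lid (rad): 0 fully shut, grows as it opens; it starts about 0.9 to 1.4 open, leaning over the chamber, and stiff friction keeps it wherever it is left. The lid is 220 x 180 x 10 mm, clear panel in an aluminium frame; shut, its top is 101 mm above the table
- lid_hinge (a point): middle of the lid's hinge line, at the lid's lower face, over the outer edge of the chamber's -y wall, 91 mm above the table; the hinge runs along the chamber's x. Its frame moves with the lid: y points along the lid from the hinge to the free edge, z out of the lid's upper (outer) face
- lid_tab (a point): centre of the outer (upper) face of the red finger tab on the lid's free edge: 192 mm from the hinge, 60 mm towards the chamber's +x end; tab 50 (x) x 24 (y) x 10 mm. Pressing here from the outer side closes the lid; z points out of the outer face
- latch (a joint): angle of the latch knob (rad), growing clockwise seen from above: 0 parked (it starts within 0.12 of it, dog clear of the lid), free to about 0.5, then a tooth on the disc meets a sprung ball and it resists with up to about 0.25 N m to the crest at 0.85; past that the ball pushes it on to about 1.15 (clicked); stop at 1.4, dog square across the lid. Turns freely on to 1.4
- latch_grip (a point): grip point of the latch knob, on its vertical axis, 142 mm above the table: yellow bar 46 mm long, 14 mm thick, its top 14 mm above this point, the black disc under it (44 mm across) 30 mm below. x points along the bar and the steel dog, which reaches 60 mm from the axis, below the bar; z up. Take the bar across its thickness
- sample: loose dark bottle with black cap lying in the chamber along its x, 48 mm diameter, 130 mm long; origin on its underside at mid-length
- bottle_a: loose standing dark bottle with black cap, 48 mm diameter, 130 mm tall, a bystander; origin at the centre of its base
- bottle_b: loose standing dark bottle with black cap, 48 mm diameter, 130 mm tall, a bystander; origin at the centre of its base
- bottle_c: loose standing dark bottle with black cap, 48 mm diameter, 130 mm tall, a bystander; origin at the centre of its base

How it is judged:
By the outcome, as a careful person would: the job done as asked, in the order asked, and still so for the second after the job is handed in, with the robot touching nothing.
It also fails if it takes over 45 s, if anything falls off the work surface, if the arm or the gripper's body presses on something with over 40 N, if the wrist force passes 120 N, or if a joint passes its speed limit or range.

## Working session

There is one attempt and no reset: what is moved stays moved. The work goes in short steps, Python scripts to look and compute and a tool call to move; the robot and the scene stay as the last step left them, time stands still between calls to the robot, and variables do not carry over. Pictures are saved under pics/ and viewed, and the job is handed in when it is done.

Besides the shell and the picture viewer there is one more tool, called after ">>>" by a JSON object that holds its "api" and its "payload". move_arm: Moves the arm, as the interface text tells. Its arguments: {"type":"object","properties":{"motion":{"type":"array"},"newtons":{"type":"number"}},"required":["motion"]}

```bash
mkdir -p pics; cat > h.py <<'E'
import numpy as np, cv2
from scipy.spatial.transform import Rotation as Ro
from cell import robot, eyes, finder
def cal(n):
    c=eyes.calibration(n); o=np.array(c["orientation"],float)
    R=o if o.shape==(3,3) else (Ro.from_euler('xyz',o).as_matrix() if o.size==3 else None)
    return np.array(c["K"]),np.array(c["position"]),R,c
def snap(n,tag):
    p,d=eyes.read_camera(n); cv2.imwrite(f"pics/{tag}.png",p[:,:,::-1]); return p,d
def world(n,c):
    K,t,R,_=cal(n); return R@np.array(c)+t
def find(n,l,k=3):
    return [(round(r["p"],2),world(n,r["centre"]).round(4).tolist()) for r in finder.place_of(n,l)[:k]]
def pix(n,P):
    K,t,R,_=cal(n); q=R.T@(np.array(P)-t); q=q*[1,-1,-1]; u=K@q; return (u[:2]/u[2]).round(1).tolist()
E
python3 - <<'E'
from h import *
for n in("scene","side","wrist"):
    snap(n,n+"0"); print(n,{k:np.array(v).round(3).tolist() if not isinstance(v,str) else v for k,v in cal(n)[3].items()})
    for l in("chamber","cradle","lid_hinge","lid_tab","latch_grip","sample","bottle_a"): print(l,find(n,l))
print(robot.observe())
E
```

```text
scene {'K': [[417.268, 0.0, 324.6], [0.0, 417.268, 204.584], [0.0, 0.0, 1.0]], 'position': [1.004, 0.48, 0.79], 'orientation': [0.891, 0.01, 2.534]}
chamber [(0.91, [0.554, 0.0398, 0.0005])]
cradle [(0.72, [0.5496, 0.0407, 0.0099])]
lid_hinge [(0.57, [0.5555, -0.0487, 0.0922])]
lid_tab [(0.82, [0.6152, -0.0015, 0.2798])]
latch_grip [(0.8, [0.4989, 0.1667, 0.1488])]
sample [(0.66, [0.5673, 0.0351, 0.009])]
bottle_a [(0.73, [0.5518, -0.5218, -0.0018]), (0.57, [0.5613, -0.4329, 0.0021])]
side {'K': [[395.476, 0.0, 314.846], [0.0, 395.476, 202.717], [0.0, 0.0, 1.0]], 'position': [0.213, 0.593, 0.804], 'orientation': [0.879, -0.002, -2.708]}
chamber [(0.85, [0.5526, 0.0407, -0.0008])]
cradle [(0.81, [0.5557, 0.0427, 0.0052])]
lid_hinge []
lid_tab [(0.66, [0.6143, -0.0019, 0.2749])]
latch_grip [(0.6, [0.501, 0.167, 0.1436]), (0.6, [0.5611, 0.042, 0.0068])]
sample [(0.3, [0.6141, -0.0014, 0.2743])]
bottle_a [(0.88, [0.4862, -0.3452, 0.0011]), (0.77, [0.5475, -0.5211, 0.0023]), (0.67, [0.5656, -0.43, -0.006])]
wrist {'K': [[324.272, 0.0, 317.565], [0.0, 324.272, 201.969], [0.0, 0.0, 1.0]], 'position': [0.202, -0.489, 0.385], 'orientation': [-0.248, 0.0, -1.304]}
chamber []
cradle []
lid_hinge []
lid_tab []
latch_grip []
sample []
bottle_a []
{'time': 1.2, 'qpos': array([-1.45097988e+00,  3.41975854e-01,  1.52410835e+00, -3.76385299e-05,
        1.27540765e+00, -1.45985436e-01]), 'qvel': array([-0.00013269,  0.00061643, -0.00042283, -0.0013537 , -0.00052981,
        0.00085301]), 'joint_efforts': array([ 7.89100468e-04, -4.31135881e+01, -2.44478577e+01,  7.18162372e-02,
        4.82544734e-02,  1.65464161e-05]), 'tool_pos': array([ 0.13792761, -0.50656923,  0.22675013]), 'tool_rot': array([3.14149816e+00, 5.02899074e-05, 2.65812839e-01]), 'contact_force': array([0.25791316, 0.16687849, 0.29845101]), 'torque': array([ 0.00331097,  0.02706566, -0.03205357]), 'opening': 0.09194500331589896}
```

View pics/scene0.png

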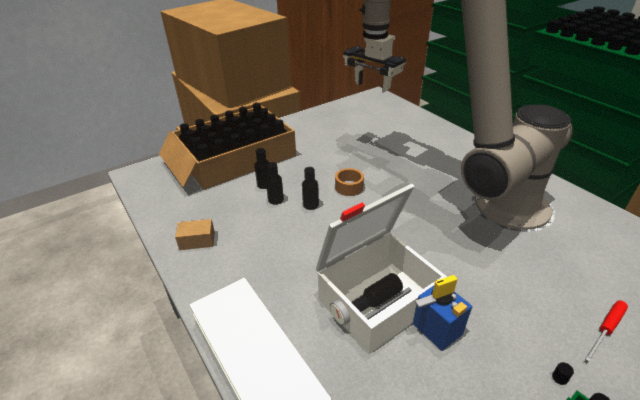

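View pics/side0.png

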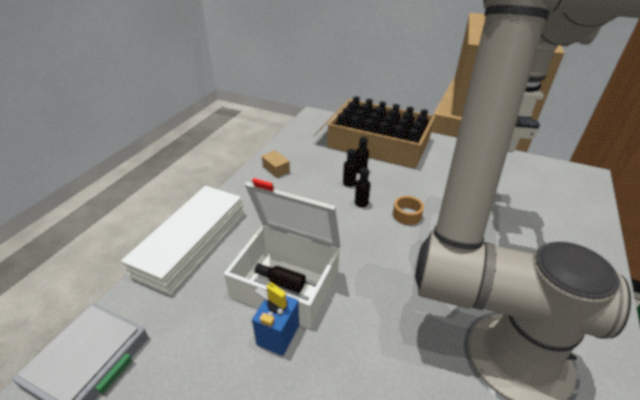

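Scene: chamber at about (0.554, 0.040), with yaw near +1 to 2°. The lid is open about 1.27 rad, with the red tab at px (352,211). The knob is at px (445,288), with its dog towards chamber +x. Both cameras agree and the heights fit.

I'll plan the approach with closed fingers, tool yaw 90°.

```bash
cat > plan.py <<'E'
from h import *
def rows(wps,claw=255,p=None,R=None):
    """wps: (pos, yaw_deg, nrows); tool kept pointing down. prints rows; returns last commanded pose"""
    s=robot.observe()
    p=np.array(s["tool_pos"]) if p is None else p; R=Ro.from_euler('xyz',s["tool_rot"]) if R is None else R
    out=[]
    for q,yaw,n in wps:
        for i in range(n):
            k=n-i; dp=(np.array(q)-p)/k
            T=Ro.from_euler('xyz',[np.pi,0,np.radians(yaw)])
            a=(R.inv()*T).as_rotvec()/k
            r=np.r_[R.inv().apply(dp)/.02, np.degrees(a)/6].round(2)
            if abs(r).max()>1: print("OVER",r)
            p=p+R.apply(r[:3]*.02); R=R*Ro.from_rotvec(np.radians(r[3:]*6)); out.append([claw]+[float(v) for v in r])
    for i in range(0,len(out),12): print(str(out[i:i+12]).replace('.0,',',').replace('.0]',']'))
    return p,R
E
python3 - <<'E'
from plan import *
rows([((.38,-.29,.28),60,14),((.616,-.075,.275),90,14)])
E
```

```text
OVER [ 1.04 -0.52 -0.19  0.    0.   -0.53]
OVER [ 1.06 -0.46 -0.19  0.    0.   -0.53]
OVER [ 1.09 -0.4  -0.19  0.    0.   -0.53]
OVER [ 1.11 -0.34 -0.19  0.    0.   -0.53]
OVER [ 1.13 -0.28 -0.19  0.    0.   -0.53]
OVER [ 1.14 -0.22 -0.19  0.    0.   -0.53]
OVER [ 1.15 -0.15 -0.19  0.    0.   -0.54]
OVER [ 1.16 -0.09 -0.19  0.    0.   -0.53]
OVER [ 1.16 -0.02 -0.19  0.    0.   -0.54]
OVER [ 1.16  0.04 -0.19  0.    0.   -0.53]
OVER [ 1.15  0.11 -0.19  0.    0.   -0.54]
OVER [ 1.15  0.17 -0.19  0.    0.   -0.53]
OVER [ 1.13  0.24 -0.19  0.    0.   -0.54]
OVER [ 1.12  0.3  -0.19  0.    0.   -0.53]
OVER [ 1.09  0.35  0.02  0.    0.   -0.36]
OVER [ 1.07  0.39  0.02  0.    0.   -0.36]
OVER [ 1.06  0.43  0.02  0.    0.   -0.36]
OVER [ 1.04  0.47  0.02 -0.    0.   -0.36]
OVER [ 1.02  0.5   0.02 -0.    0.   -0.36]
[[255, 1.04, -0.52, -0.19, 0, 0, -0.53], [255, 1.06, -0.46, -0.19, 0, 0, -0.53], [255, 1.09, -0.4, -0.19, 0, 0, -0.53], [255, 1.11, -0.34, -0.19, 0, 0, -0.53], [255, 1.13, -0.28, -0.19, 0, 0, -0.53], [255, 1.14, -0.22, -0.19, 0, 0, -0.53], [255, 1.15, -0.15, -0.19, 0, 0, -0.54], [255, 1.16, -0.09, -0.19, 0, 0, -0.53], [255, 1.16, -0.02, -0.19, 0, 0, -0.54], [255, 1.16, 0.04, -0.19, 0, 0, -0.53], [255, 1.15, 0.11, -0.19, 0, 0, -0.54], [255, 1.15, 0.17, -0.19, 0, 0, -0.53]]
[[255, 1.13, 0.24, -0.19, 0, 0, -0.54], [255, 1.12, 0.3, -0.19, 0, 0, -0.53], [255, 1.09, 0.35, 0.02, 0, 0, -0.36], [255, 1.07, 0.39, 0.02, 0, 0, -0.36], [255, 1.06, 0.43, 0.02, 0, 0, -0.36], [255, 1.04, 0.47, 0.02, -0, 0, -0.36], [255, 1.02, 0.5, 0.02, -0, 0, -0.36], [255, 1, 0.54, 0.02, -0, 0, -0.36], [255, 0.98, 0.58, 0.02, -0, 0, -0.36], [255, 0.96, 0.62, 0.01, -0, 0, -0.35], [255, 0.94, 0.65, 0.02, -0, 0, -0.36], [255, 0.91, 0.69, 0.01, -0, 0, -0.35]]
[[255, 0.88, 0.72, 0.02, -0, 0, -0.36], [255, 0.86, 0.75, 0.01, -0, 0, -0.35], [255, 0.83, 0.78, 0.02, -0, 0, -0.36], [255, 0.79, 0.81, 0.01, -0, 0, -0.35]]
```

>>> {"api": "move_arm", "payload": {"motion": [[255,0.95,-0.5,-0.2,0,0,-0.5],[255,0.95,-0.4,-0.2,0,0,-0.5],[255,0.95,-0.4,-0.2,0,0,-0.5],[255,0.95,-0.3,-0.2,0,0,-0.5],[255,0.95,-0.2,-0.2,0,0,-0.5],[255,1,-0.2,-0.2,0,0,-0.5],[255,1,-0.1,-0.2,0,0,-0.5],[255,1,-0.1,-0.2,0,0,-0.5],[255,1,0,-0.2,0,0,-0.5],[255,1,0,-0.2,0,0,-0.5],[255,1,0.1,-0.2,0,0,-0.5],[255,1,0.2,-0.2,0,0,-0.5]]}}

```text
time: 2.7
tool_pos: [0.3228, -0.3468, 0.2751]
tool_rot: [3.141, 0.0, 0.898]
contact_force: [0.3, -0.5, 0.4]
opening: 0.0004
```

```bash
python3 - <<'E'
from plan import *
print(robot.observe()["tool_pos"],robot.observe()["tool_rot"])
rows([((.616,-.080,.275),90,18)])
E
```

```text
[ 0.32280759 -0.34675586  0.27506434] [3.14138993e+00 1.01973907e-04 8.97847404e-01]
OVER [ 1.09  0.18  0.    0.    0.   -0.36]
OVER [ 1.08  0.22  0.    0.    0.   -0.36]
OVER [ 1.07  0.26  0.    0.    0.   -0.36]
OVER [ 1.06  0.3   0.    0.    0.   -0.36]
OVER [ 1.05  0.34  0.    0.    0.   -0.36]
OVER [ 1.03  0.37  0.    0.    0.   -0.36]
OVER [ 1.02  0.41  0.    0.    0.   -0.36]
[[255, 1.09, 0.18, 0, 0, 0, -0.36], [255, 1.08, 0.22, 0, 0, 0, -0.36], [255, 1.07, 0.26, 0, 0, 0, -0.36], [255, 1.06, 0.3, 0, 0, 0, -0.36], [255, 1.05, 0.34, 0, 0, 0, -0.36], [255, 1.03, 0.37, 0, 0, 0, -0.36], [255, 1.02, 0.41, 0, 0, 0, -0.36], [255, 1, 0.45, 0, 0, 0, -0.36], [255, 0.99, 0.49, 0, 0, 0, -0.35], [255, 0.97, 0.53, 0, 0, 0, -0.36], [255, 0.95, 0.56, 0, 0, 0, -0.35], [255, 0.93, 0.59, 0, 0, 0, -0.36]]
[[255, 0.9, 0.63, 0, 0, 0, -0.35], [255, 0.88, 0.66, 0, 0, 0, -0.36], [255, 0.85, 0.7, 0, 0, 0, -0.35], [255, 0.83, 0.73, 0, 0, 0, -0.36], [255, 0.8, 0.75, 0, 0, 0, -0.35], [255, 0.77, 0.79, 0, 0, 0, -0.36]]
```

>>> {"api": "move_arm", "payload": {"motion": [[255,1,0.2,0,0,0,-0.4],[255,1,0.2,0,0,0,-0.4],[255,1,0.3,0,0,0,-0.4],[255,1,0.3,0,0,0,-0.4],[255,1,0.3,0,0,0,-0.4],[255,1,0.4,0,0,0,-0.4],[255,1,0.4,0,0,0,-0.4],[255,1,0.5,0,0,0,-0.4],[255,1,0.5,0,0,0,-0.4],[255,1,0.5,0,0,0,-0.4],[255,1,0.6,0,0,0,-0.4],[255,0.9,0.6,0,0,0,-0.4]]}}

```text
time: 4.2
tool_pos: [0.5123, -0.1709, 0.2748]
tool_rot: [3.141, 0.0, 1.4]
contact_force: [0.5, 0.9, 0.4]
opening: 0.0004
```

```bash
python3 - <<'E'
from plan import *
p,R=rows([((.616,-.080,.275),90,6)])
H=np.array([-.049,.091]);W=[]
for th in np.linspace(1.3,0.35,14):
    c,s=np.cos(th),np.sin(th); W.append(((.616,H[0]+.192*c-.010*s-.0095,H[1]+.192*s+.010*c),90,1))
    print(round(th,2),np.round(W[-1][0],3))
# from -0.080 approach to first in 2 rows
W[0]=(W[0][0],90,3)
p,R=rows(W,p=p,R=R)
E
```

```text
[[255, 0.89, 0.72, -0, 0, 0, -0.27], [255, 0.87, 0.75, -0, 0, 0, -0.27], [255, 0.85, 0.77, -0, 0, 0, -0.27], [255, 0.83, 0.8, -0, 0, 0, -0.27], [255, 0.81, 0.82, -0, 0, 0, -0.27], [255, 0.78, 0.84, -0.01, 0, 0, -0.28]]
1.3 [ 0.616 -0.017  0.279]
1.23 [ 0.616 -0.003  0.275]
1.15 [0.616 0.01  0.271]
1.08 [0.616 0.023 0.265]
1.01 [0.616 0.036 0.259]
0.93 [0.616 0.048 0.251]
0.86 [0.616 0.059 0.243]
0.79 [0.616 0.07  0.234]
0.72 [0.616 0.08  0.224]
0.64 [0.616 0.089 0.214]
0.57 [0.616 0.098 0.203]
0.5 [0.616 0.106 0.191]
0.42 [0.616 0.112 0.179]
0.35 [0.616 0.118 0.166]
OVER [ 1.06  0.   -0.06  0.    0.    0.  ]
OVER [ 1.05  0.   -0.06  0.    0.    0.  ]
OVER [ 1.06  0.   -0.06  0.    0.    0.  ]
[[255, 1.06, 0, -0.06, 0, 0, 0], [255, 1.05, 0, -0.06, 0, 0, 0], [255, 1.06, 0, -0.06, 0, 0, 0], [255, 0.68, 0, 0.18, 0, 0, 0], [255, 0.66, 0, 0.22, 0, 0, 0], [255, 0.65, 0, 0.28, 0, 0, 0], [255, 0.62, 0, 0.32, 0, 0, 0], [255, 0.6, 0, 0.36, 0, 0, 0], [255, 0.57, 0, 0.41, 0, 0, 0], [255, 0.54, 0, 0.45, 0, 0, 0], [255, 0.51, 0, 0.49, 0, 0, 0], [255, 0.47, 0, 0.52, 0, 0, 0]]
[[255, 0.43, 0, 0.56, 0, 0, 0], [255, 0.38, 0, 0.58, 0, 0, 0], [255, 0.35, 0, 0.61, 0, 0, 0], [255, 0.3, 0, 0.64, 0, 0, 0]]
```

>>> {"api": "move_arm", "payload": {"motion": [[255,0.9,0.7,0,0,0,-0.27],[255,0.85,0.75,0,0,0,-0.27],[255,0.85,0.8,0,0,0,-0.27],[255,0.85,0.8,0,0,0,-0.27],[255,0.8,0.8,0,0,0,-0.27],[255,0.8,0.85,0,0,0,-0.28],[255,1,0,0.1,0,0,0],[255,1,0,0.1,0,0,0],[255,1,0,0,0,0,0],[255,0.7,0,0.1,0,0,0],[255,0.65,0,0.2,0,0,0]]}}

```text
time: 5.58
tool_pos: [0.6157, 0.0062, 0.2649]
tool_rot: [3.141, 0.001, 1.567]
contact_force: [-0.4, -0.5, 0.1]
opening: 0.0004
```

```bash
python3 - <<'E'
from plan import *
snap("scene","s1"); print(robot.observe()["contact_force"])
print(find("scene","lid_tab"))
E
```

```text
[0.52119242 1.03002442 0.63290192]
[(0.87, [0.6122, 0.0217, 0.2715])]
```

View pics/s1.png

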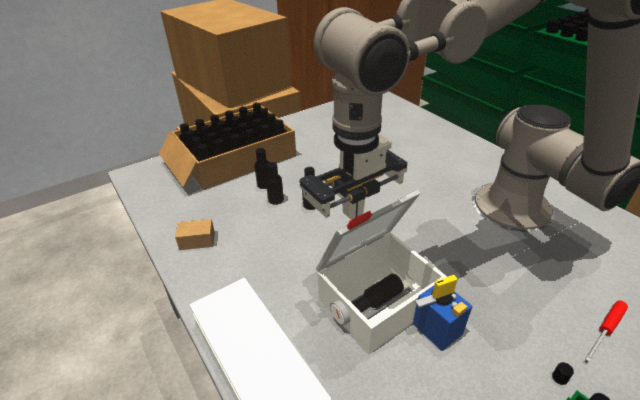

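The lid is following the finger, with the tab now at about 1.14 rad. Next I continue along the arc.

>>> {"api": "move_arm", "payload": {"motion": [[255,0.7,0,0.2,0,0,0],[255,0.65,0,0.25,0,0,0],[255,0.65,0,0.3,0,0,0],[255,0.6,0,0.35,0,0,0],[255,0.6,0,0.4,0,0,0],[255,0.55,0,0.45,0,0,0],[255,0.5,0,0.5,0,0,0],[255,0.5,0,0.55,0,0,0],[255,0.4,0,0.55,0,0,0],[255,0.4,0,0.6,0,0,0],[255,0.35,0,0.6,0,0,0],[255,0.3,0,0.65,0,0,0]]}}

```text
time: 7.18
tool_pos: [0.6164, 0.1299, 0.1559]
tool_rot: [3.141, 0.0, 1.567]
contact_force: [-0.2, -0.6, 1.2]
opening: 0.0003
```

```bash
python3 - <<'E'
from plan import *
snap("scene","s2"); print(robot.observe()["contact_force"])
print(find("scene","lid_tab"))
E
```

```text
[ 0.24009715 -0.22493049 -1.75303213]
[(0.86, [0.6101, 0.1347, 0.1554])]
```

View pics/s2.png

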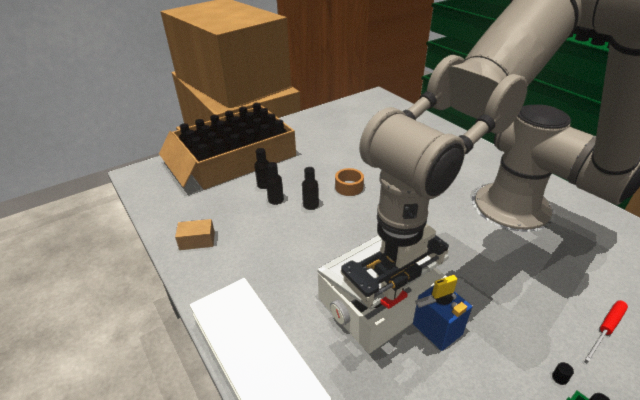

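>>> {"api": "move_arm", "payload": {"motion": [[255,0.1,0.1,0.55,0,0,0],[255,0.1,0.1,0.55,0,0,0],[255,0.05,0.1,0.5,0,0,0],[255,0,0.1,0.45,0,0,0],[255,0,0,0.35,0,0,0],[255,0,0,0.2,0,0,0]]}}

```text
time: 8.02
tool_pos: [0.6243, 0.1344, 0.1042]
tool_rot: [-3.141, 0.0, 1.567]
contact_force: [0.5, -0.5, 0.8]
opening: 0.0004
```

>>> {"api": "move_arm", "payload": {"motion": [[255,0,0,0.1,0,0,0],[255,0,0,0.1,0,0,0]]}}

```text
time: 8.28
tool_pos: [0.6245, 0.1344, 0.101]
tool_rot: [3.141, 0.0, 1.567]
contact_force: [-3.0, -0.9, 11.1]
opening: 0.0002
```

>>> {"api": "move_arm", "payload": {"motion": [[255,0,0,0.1,0,0,0],[255,0,0,0,0,0,0]]}}

```text
time: 8.52
tool_pos: [0.6246, 0.1344, 0.101]
tool_rot: [3.14, 0.0, 1.568]
contact_force: [-5.1, -0.0, 11.7]
opening: 0.0007
```

Lid is hard against its stop at 0.101 m, as specified. Now I lift off, open the gripper and go above the knob.

>>> {"api": "move_arm", "payload": {"motion": [[255,0,0,-1,0,0,0],[255,0,0,-1,0,0,0],[255,0,0,-1,0,0,0],[255,0,0,-1,0,0,0],[160,0.2,-1,-1,0,0,-1],[160,0.2,-1,-1,0,0,-1]]}}

```text
time: 9.28
tool_pos: [0.5837, 0.1405, 0.2194]
tool_rot: [3.141, 0.0, 1.78]
contact_force: [-0.3, -1.1, 0.8]
opening: 0.0161
```

```bash
python3 - <<'E'
from plan import *
for n in("scene","side","wrist"):
    snap(n,n+"3"); print(n,{l:find(n,l) for l in("lid_tab","latch_grip","lid_hinge","chamber")})
    print(pix(n,(.5,.167,.142)))
rows([((.5,.166,.23),170,12)],claw=100)
E
```

```text
scene {'lid_tab': [(0.74, [0.612, 0.1435, 0.1026])], 'latch_grip': [(0.59, [0.5036, 0.1654, 0.1434])], 'lid_hinge': [(0.93, [0.5554, -0.0478, 0.093])], 'chamber': [(0.88, [0.5563, 0.0421, 0.0016])]}
[446.1, 285.4]
side {'lid_tab': [(0.88, [0.6109, 0.1452, 0.1022])], 'latch_grip': [(0.97, [0.4994, 0.1678, 0.1399]), (0.32, [0.5545, -0.0457, 0.0886])], 'lid_hinge': [(0.64, [0.5537, -0.0467, 0.0886])], 'chamber': [(0.95, [0.548, 0.0394, -0.0008])]}
[275.0, 293.4]
wrist {'lid_tab': [(0.61, [0.6125, 0.1424, 0.102])], 'latch_grip': [(0.75, [0.5028, 0.1668, 0.145]), (0.45, [0.6111, 0.1438, 0.104])], 'lid_hinge': [], 'chamber': [(0.88, [0.5552, 0.041, 0.0023])]}
[209.6, 152.2]
[[100, 0.18, -0.32, -0.05, -0, -0, -0.95], [100, 0.21, -0.3, -0.05, -0, -0, -0.95], [100, 0.24, -0.28, -0.05, -0, -0, -0.95], [100, 0.26, -0.26, -0.05, -0, -0, -0.95], [100, 0.29, -0.23, -0.05, -0, -0, -0.95], [100, 0.31, -0.2, -0.05, -0, -0, -0.95], [100, 0.32, -0.17, -0.05, -0, -0, -0.94], [100, 0.34, -0.13, -0.05, -0, -0, -0.95], [100, 0.35, -0.1, -0.04, -0, -0, -0.94], [100, 0.36, -0.07, -0.05, -0, -0, -0.95], [100, 0.36, -0.03, -0.04, -0, -0, -0.94], [100, 0.37, 0.01, -0.05, -0, -0, -0.95]]
```

View pics/wrist3.png

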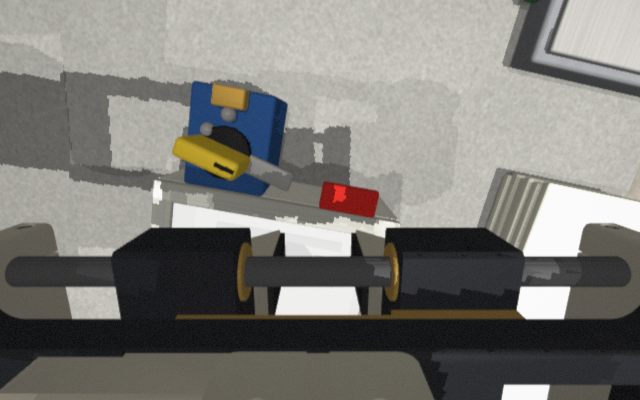

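View pics/scene3.png

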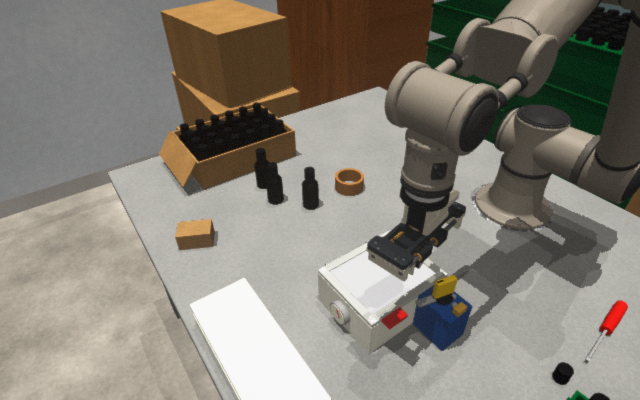

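Wrist view: lid shut, red tab at (348,199), yellow bar from (178,148) to (246,170), dog running to (288,182) clear of the lid. I'll measure the bar direction from yellow pixels with depth.

```bash
cat > bar.py <<'E'
from plan import *
def bar(n):
    p,d=eyes.read_camera(n); K,t,R,_=cal(n)
    h=cv2.cvtColor(p,cv2.COLOR_RGB2HSV); m=(h[...,0]>20)&(h[...,0]<35)&(h[...,1]>130)&(d>0)
    v,u=np.nonzero(m); z=d[v,u]
    P=(np.c_[(u-K[0,2])/K[0,0]*z,-(v-K[1,2])/K[1,1]*z,-z])@R.T+t
    P=P[(P[:,2]>.151)&(P[:,2]<.162)&(np.hypot(P[:,0]-.5,P[:,1]-.167)<.05)]
    (c,s,a)=cv2.minAreaRect((P[:,:2]*1000).astype(np.float32))
    e=cv2.fitLine((P[:,:2]*1000).astype(np.float32),cv2.DIST_L2,0,.01,.01).ravel()
    print(n,len(P),"rect",np.round(c,1),np.round(s,1),round(a,1),"dir deg",np.degrees(np.arctan2(e[1],e[0])).round(1),"z",np.median(P[:,2]).round(4))
if __name__=="__main__":
    for n in("scene","side","wrist"): bar(n)
E
python3 bar.py
```

```text
scene 152 rect [501.2 164.6] [13.7 46.7] 76.3 dir deg -13.6 z 0.1567
side 115 rect [497.3 167.4] [13.1 43.3] 80.0 dir deg -12.1 z 0.1557
wrist 1312 rect [501.9 164. ] [14.4 45.1] 76.6 dir deg -13.0 z 0.1558
```

```bash
python3 - <<'E'
from plan import *
rows([((.501,.165,.22),167,12)],claw=90)
E
```

```text
[[90, 0.17, -0.32, -0.01, -0, 0, -0.91], [90, 0.2, -0.3, -0.01, -0, 0, -0.91], [90, 0.23, -0.28, -0, -0, 0, -0.9], [90, 0.25, -0.26, -0.01, -0, 0, -0.91], [90, 0.28, -0.23, -0, -0, 0, -0.9], [90, 0.3, -0.2, -0.01, -0, 0, -0.91], [90, 0.31, -0.18, -0, -0, 0, -0.9], [90, 0.33, -0.14, -0.01, -0, 0, -0.91], [90, 0.34, -0.11, -0, -0, 0, -0.9], [90, 0.35, -0.08, -0.01, -0, 0, -0.91], [90, 0.36, -0.05, -0, -0, 0, -0.9], [90, 0.37, -0.01, -0.01, -0, 0, -0.91]]
```

>>> {"api": "move_arm", "payload": {"motion": [[90,0.15,-0.3,0,0,0,-0.9],[90,0.2,-0.3,0,0,0,-0.9],[90,0.25,-0.3,0,0,0,-0.9],[90,0.25,-0.25,0,0,0,-0.9],[90,0.3,-0.25,0,0,0,-0.9],[90,0.3,-0.2,0,0,0,-0.9],[90,0.3,-0.2,0,0,0,-0.9],[90,0.35,-0.15,0,0,0,-0.9],[90,0.35,-0.1,0,0,0,-0.9],[90,0.35,-0.1,0,0,0,-0.9],[90,0.35,-0.05,0,0,0,-0.95],[90,0.35,0,0,0,0,-0.95]]}}

```text
time: 11.68
tool_pos: [0.5002, 0.1651, 0.2188]
tool_rot: [3.142, 0.0, 2.922]
contact_force: [-0.3, -0.3, -0.2]
opening: 0.0595
```

```bash
python3 - <<'E'
from plan import *
import bar
for n in("scene","side","wrist"):
    try: bar.bar(n)
    except Exception as e: print(n,e)
snap("wrist","w4"); s=robot.observe();print(s["tool_pos"],np.degrees(s["tool_rot"]),s["qpos"])
rows([((.501,.165,.127),167,6)],claw=90)
E
```

```text
scene 146 rect [502.1 163.7] [14.8 44.3] 76.9 dir deg -14.6 z 0.1568
side 108 rect [497.  167.5] [12.6 42.1] 76.6 dir deg -12.1 z 0.1554
wrist 1124 rect [501.3 163.9] [13.8 46.1] 76.8 dir deg -13.1 z 0.1558
[0.50054536 0.16508796 0.21885224] [1.79997643e+02 2.83269208e-02 1.67096156e+02] [ 1.73210097e-01  3.51991402e-01  1.53182124e+00 -1.61776181e-04
  1.25730838e+00 -1.17232182e+00]
[[90, -0, 0, 0.77, 0, 0, 0], [90, -0, 0, 0.76, 0, 0, 0], [90, -0.01, 0, 0.77, 0, 0, 0], [90, -0, 0, 0.76, 0, 0, 0.01], [90, -0.01, 0, 0.77, 0, 0, 0], [90, -0, 0, 0.76, 0, 0, 0.01]]
```

View pics/w4.png

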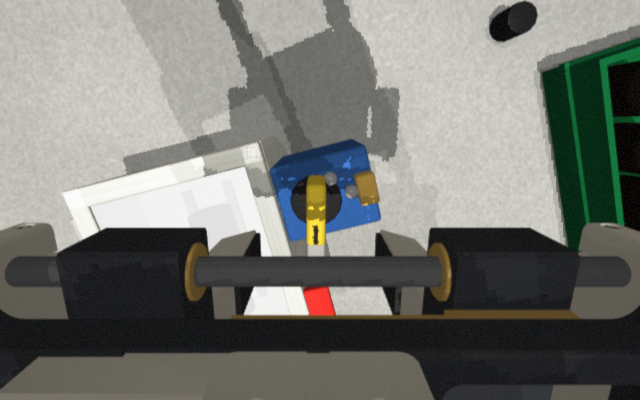

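Bar is centred between the fingers (px 316,210) and aligned. Descend and grip.

>>> {"api": "move_arm", "payload": {"motion": [[90,0,0,0.8,0,0,0],[90,0,0,0.8,0,0,0],[90,0,0,0.8,0,0,0],[90,0,0,0.8,0,0,0],[90,0,0,0.8,0,0,0],[90,0,0,0.6,0,0,0],[255,0,0,0,0,0,0],[255,0,0,0,0,0,0],[255,0,0,0,0,0,0],[255,0,0,0,0,0,0]], "newtons": 40}}

```text
time: 13.12
tool_pos: [0.5006, 0.1651, 0.1271]
tool_rot: [3.141, 0.001, 2.918]
contact_force: [0.2, 0.1, -0.0]
opening: 0.0239
```

>>> {"api": "move_arm", "payload": {"motion": [[255,0,0,0,0,0,0],[255,0,0,0,0,0,0],[255,0,0,0,0,0,0.5],[255,0,0,0,0,0,0.8]]}}

```text
time: 13.62
tool_pos: [0.5003, 0.164, 0.127]
tool_rot: [-3.14, 0.001, 2.78]
contact_force: [-1.4, -5.9, 2.6]
opening: 0.0136
```

>>> {"api": "move_arm", "payload": {"motion": [[255,0,-0.05,0,0,0,0.9],[255,0,0,0,0,0,0.9],[255,0,0,0,0,0,0.9],[255,0,0,0,0,0,0.9],[255,0,0,0,0,0,0.9],[255,0,0,0,0,0,0.9]]}}

```text
time: 14.38
tool_pos: [0.5005, 0.164, 0.127]
tool_rot: [3.141, 0.001, 2.214]
contact_force: [0.7, -2.1, 2.0]
opening: 0.0135
```

```bash
python3 - <<'E'
from plan import *
snap("scene","s5"); snap("wrist","w5"); s=robot.observe();print(s["contact_force"],s["torque"],np.degrees(s["tool_rot"]))
E
```

```text
[ 1.62798949 -0.42325119  3.57743848] [-0.14406973 -0.55158549  0.00300859] [1.79961540e+02 4.57295831e-02 1.26975737e+02]
```

View pics/w5.png

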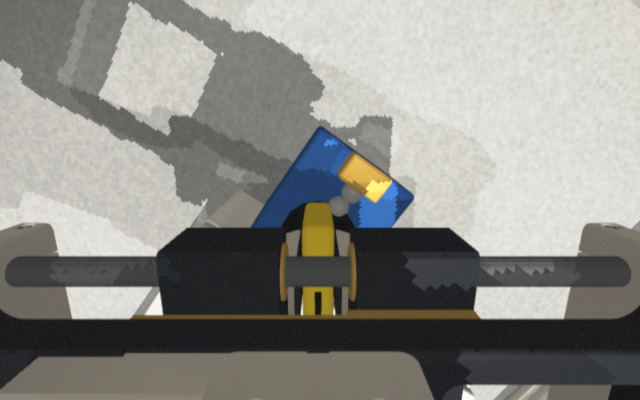

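The bar is turning with the grip and the tooth is at the ball. Continuing.

>>> {"api": "move_arm", "payload": {"motion": [[255,0,0,0,0,0,0.9],[255,0,0,0,0,0,0.9],[255,0,0,0,0,0,0.9],[255,0,0,0,0,0,0.9],[255,0,0,0,0,0,0.9],[255,0,0,0,0,0,0.9],[255,0,0,0,0,0,0.3],[255,0,0,0,0,0,0]]}}

```text
time: 15.48
tool_pos: [0.5007, 0.1641, 0.127]
tool_rot: [3.14, -0.0, 1.622]
contact_force: [3.9, -0.1, 1.2]
opening: 0.0137
```

```bash
python3 - <<'E'
from plan import *
snap("wrist","w6"); s=robot.observe();print(s["contact_force"],s["torque"],np.degrees(s["tool_rot"]))
E
```

```text
[ 3.80617934 -0.25900239  0.86711464] [-0.11844352 -0.77654307 -0.02748817] [ 1.79904072e+02 -5.76797111e-04  9.29186610e+01]
```

View pics/w6.png

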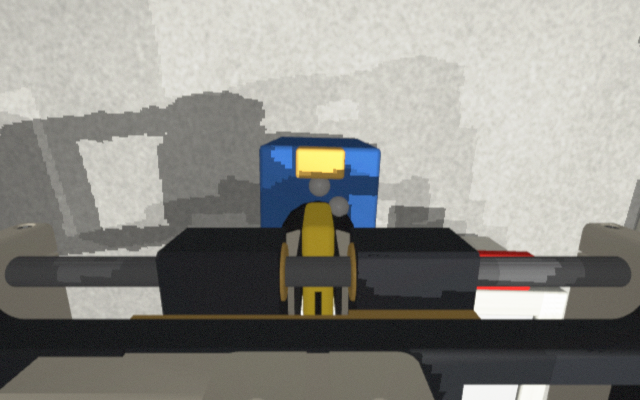

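>>> {"api": "move_arm", "payload": {"motion": [[255,0,0,0,0,0,0.3],[100,0,0,0,0,0,0],[100,0,0,0,0,0,0],[100,0,0,0,0,0,0],[100,0,0,-0.5,0,0,0],[100,0,0,-1,0,0,0],[100,0,0,-1,0,0,0],[100,0,0,-1,0,0,0],[100,-1,0,-1,0,0,0],[100,-1,0,-1,0,0,0],[100,-1,0,-1,0,0,0],[100,-1,0,0,0,0,0]]}}

```text
time: 17.02
tool_pos: [0.5021, 0.0836, 0.2591]
tool_rot: [3.138, 0.0, 1.589]
contact_force: [0.8, -0.5, 0.5]
opening: 0.0557
```

```bash
python3 - <<'E'
from plan import *
import bar
for n in("scene","side","wrist"):
    try: bar.bar(n)
    except Exception as e: print(n,e)
    p,d=snap(n,n+"7"); print({l:find(n,l) for l in("lid_tab","latch_grip","bottle_a","sample")})
    if n!="wrist":
        u,v=map(int,pix(n,(.53,.12,.11))); cv2.imwrite(f"pics/{n}7c.png",cv2.resize(p[v-90:v+90,u-120:u+120,::-1],None,fx=3,fy=3,interpolation=3))
print(robot.observe()["tool_pos"],robot.observe()["contact_force"])
E
```

```text
scene 162 rect [501.2 164.4] [16.  45.2] 2.4 dir deg -88.3 z 0.1568
{'lid_tab': [(0.63, [0.6091, 0.1432, 0.1036])], 'latch_grip': [], 'bottle_a': [(0.74, [0.5504, -0.5215, 0.001]), (0.7, [0.5609, -0.4332, 0.0037]), (0.55, [0.4936, -0.3512, -0.0002])], 'sample': []}
side 103 rect [498.  168.2] [11.7 41. ] 1.0 dir deg -89.6 z 0.1556
{'lid_tab': [(0.97, [0.6101, 0.1451, 0.1022])], 'latch_grip': [(0.82, [0.5002, 0.1681, 0.1417]), (0.24, [0.5531, -0.0497, 0.0874])], 'bottle_a': [(0.76, [0.4877, -0.3489, -0.0022]), (0.73, [0.5638, -0.429, -0.0025]), (0.56, [0.5502, -0.5216, 0.003])], 'sample': [(0.49, [0.5533, -0.048, 0.0894])]}
wrist 1007 rect [501.3 163.9] [13.4 44. ] 1.1 dir deg -89.0 z 0.1558
{'lid_tab': [(0.88, [0.6116, 0.1447, 0.1016])], 'latch_grip': [(0.68, [0.5019, 0.1661, 0.1447])], 'bottle_a': [], 'sample': []}
[0.50142745 0.08416731 0.25666908] [-0.4359425  -0.08678436 -0.64640416]
```

View pics/scene7c.png

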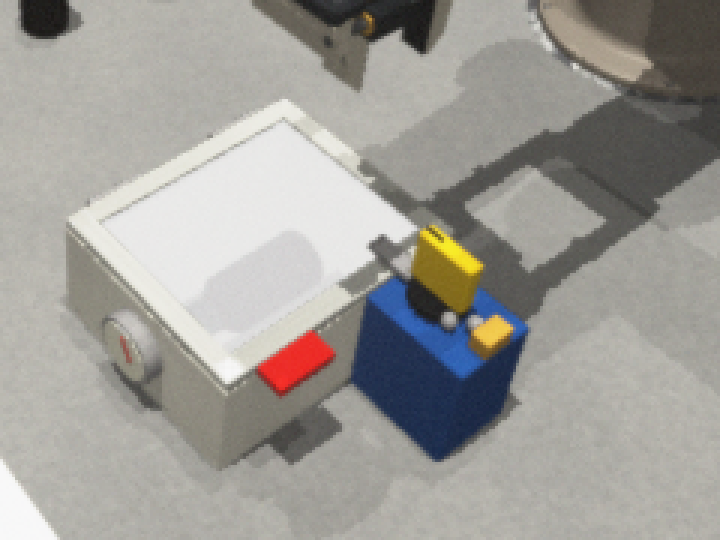

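View pics/wrist7.png

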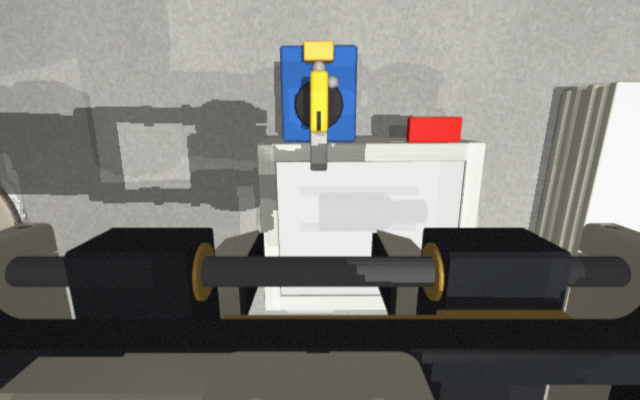

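View pics/scene7.png

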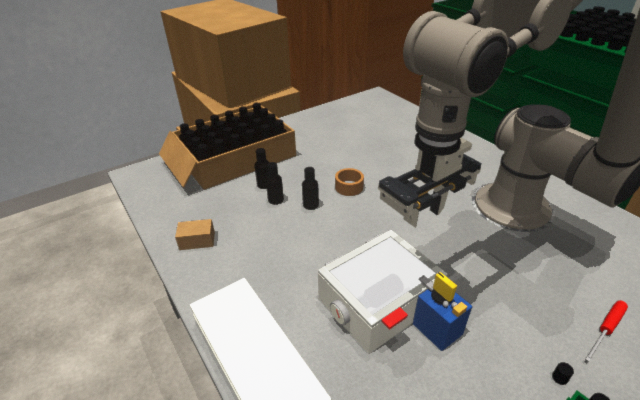

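The wrist view shows the dog across the lid frame at (319,155), bar at −89°, and the tab at 0.102 m (shut). The sample lies visible through the lid, and all three bottles are standing. The arm is clear, so I'm handing in.

```bash
python3 -c "
from cell import robot
print(robot.hand_in())"
```

```text
the job is handed in; nothing more can be done
None
```

The lid is fully shut and latched, and I handed the job in at about 17.5 s on the robot's clock. I pushed the lid down at its red tab with closed fingers, then gripped the yellow bar and turned it about 76° clockwise.

What the last checks showed, with the arm clear:
- **Lid:** the tab's top face was found at 0.102–0.104 m by all three cameras (101 mm expected), and pressing it had met a solid stop at 0.101 m.
- **Latch:** the bar stood at −88° to −90°, so I put the latch angle at about 1.4 rad, past the click. The steel dog lies across the lid frame in the wrist picture. The click itself was not sensed directly: I inferred it from the angle, and the bar stayed there after release.
- **Sample:** it showed through the lid lying along the chamber. The networks no longer found it reliably behind the panel, so this rests on the pictures.
- **Bottles:** all three still stand, within a few mm of where they were first found; one scene-camera reading was up to 9 mm off, within the spread between cameras.
- **Forces:** the highest force reading at the end of any move was about 13 N.

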